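# Roll a sensor tube into the V-blocks and butt it against the end stop

### The job

Set the long steel tube up for marking out: roll it by its side across the plate until it drops into the pair of V-blocks, then push it endways along the V until its end is right up against the end stop. Do it with the fingertips or the outside of the fingers only, without pinching or lifting the tube, and leave the other things on the bench where they are.

Things in the scene. Friction and masses are not known exactly. Their poses are not given: they have to be found in the camera images.
- tube: Long stainless tube, 42 mm diameter, 180 mm long, 0.3 to 0.55 kg, bore open at both ends. Origin: its middle, on the axis: 41 mm above the bench on the plate, 33 mm seated in the V. Own y: along the tube; x and z turn as it rolls. Starts on the plate 85 to 140 mm short of the V, turned within 0.2 rad of it, its middle 30 to 55 mm towards -y of v_seat. Rolls easily, stops within millimetres when let go.
- fixture: Fixed fixture, turned up to 0.22 rad. Origin: on the bench (z = 0) below the axis of a tube seated in the V, level along the V with the middle of a tube that touches the end stop. Own x: level, square to the V, away from the robot: the way the tube is rolled. Own y: along the V, towards the end stop. The points on it have the same axes. Beyond the blocks towards -y, behind the plate, is bare bench.
- plate_mid (a point): Middle of the flat top of the fixture's aluminium loading plate, 20 mm above the bench. The plate is 240 mm along x and 460 mm along y; its back edge meets the V-blocks' front lips at the same level.
- v_seat (a point): Where the middle of the tube belongs: seated in the V-blocks with its end against the stop, 33 mm above the bench. The two steel V-blocks (90 degree V) are each 44 mm long along y, centred 56 mm to either side of this point.
- front_lip (a point): Middle of the line of the V-blocks' front lips, where plate level (20 mm) ends and the V begins, 17 mm before the V's axis: once its middle is past this line the tube drops 8 mm into the V.
- back_lip (a point): Middle of the V-blocks' back lips, 34 mm above the bench, 31 mm behind the V's axis. Behind the blocks (5 to 23 mm further along x) runs a lower rail, 27 mm high, with a steel rule, from 80 mm towards -y to 98 mm towards +y.
- stop_face (a point): Point on the near face of the end stop, on the axis of a seated tube, 90 mm along +y from v_seat. The stop is an upright dark steel plate across the +y end of the V, 8 mm thick, 46 mm high, from 14 mm before to 54 mm behind the V's axis; its face looks towards -y.
- gland: Bystander: brass hexagonal cable gland standing on the plate, 35 mm across, 40 mm high. Origin under its centre. It, the stub and the collar share three spots on the plate's left and right margins.
- stub: Bystander: short thin steel tube standing upright on the plate's margin, 30 mm diameter, 50 mm high. Origin under its centre.
- gauge: Bystander: round pressure gauge lying on its back on the plate's front right corner, 65 mm diameter, 28 mm high, with a brass stem that reaches 62 mm from the centre along its own -y. Origin under the centre of the dial.
- collar: Bystander: dark steel shaft collar lying flat on the plate's margin, 36 mm diameter, 14 mm high. Origin under its centre.
- driver: Bystander: yellow screwdriver lying on the bench behind the rail, 190 mm long, 26 mm thick, roughly along the rail (own x along it). Origin under its middle.
- cleaner: Bystander: small blue bottle standing on the bench behind the fixture's left end, 54 mm diameter, 125 mm high. Origin under its centre.
- contactor: Bystander: black contactor block on the bench at the right of the fixture, 70 x 45 mm, 62 mm high. Origin under its centre.
- board: Bystander: small green circuit board lying on the bench at the left of the plate, 90 x 65 mm, 22 mm high. Origin under its centre.
Things that resemble listed ones, but are neither listed nor needed, are in the scene too. What is shaped like the tube but green or yellow is not meant.

How it is judged (in metres and radians):
On the way, in this order (a step that is already met when the one before it is completed fails the run):
1. the tube rolls along the plate towards the V-blocks (angular speed of tube above 0.4 rad/s and x of tube in the frame of fixture below -0.02 m and z of tube in the frame of fixture between 0.038 and 0.045 m), for 0.15 s.
2. the tube lies down in both V-blocks (x of tube in the frame of fixture between -0.005 and 0.005 m and z of tube in the frame of fixture between 0.03 and 0.036 m and angle between the y axis of tube and the y axis of fixture, either way round below 0.05 rad), for 0.2 s.
At the end, for the whole second after the job is handed in: The tube lies at rest in both V-blocks (its middle within 4 mm across and 3 mm in height of its seat, its axis within 0.03 rad of the V) with its end within 3 mm of the end stop (x of tube in the frame of v_seat between -0.004 and 0.004 m and z of tube in the frame of v_seat between -0.003 and 0.003 m and y of tube in the frame of v_seat between -0.003 and 0.003 m and angle between the y axis of tube and the y axis of fixture, either way round below 0.03 rad and linear speed of tube below 0.01 m/s); the robot touches nothing.
It fails at once if the tube is lifted off the plate or the V-blocks (its middle more than 7 mm above rolling height) (height (world z) of tube above 0.048 m).
It fails at once if the tube is taken between the fingers (the fingers touch it while the grasp point lies inside it) (contact force between the fingers and tube above 0.3 N and x of the grasp point in the frame of tube between -0.018 and 0.018 m and y of the grasp point in the frame of tube between -0.09 and 0.09 m and z of the grasp point in the frame of tube between -0.018 and 0.018 m).
It fails at once if another thing on the bench is moved by more than 15 mm (distance of any of gland, stub, gauge, collar, driver, cleaner, contactor, board from where it was at the start of the episode above 0.015 m).
It also fails if it takes over 48 s, if anything falls off the work surface, if the arm or the gripper's body presses on something with over 40 N, if the wrist force passes 120 N, or if a joint passes its speed limit or range.

### The arm

A 6-joint arm with a two-finger parallel gripper is mounted at the origin on the work surface. World frame = base frame: x ahead of the robot, y to its left, z up, the work surface at z = 0. Lengths are in m, angles in degrees, forces in N, time in s.
With the tool pointing down it reaches from about 0.25 to 0.725 m from the base axis. Payload 4 kg.
Tool frame: the origin (TCP) lies midway between the tips of the shut fingers; the grasp point (between the pads) lies 19 mm behind it; z points along the fingers, y is the direction in which the jaws open and shut (so a half turn about z gives the same grasp; the last joint's range is limited). The gripper opens to 85 mm and grips with 20 to 120 N. Pads are 22 mm wide; open, the fingers measure 114 mm over their backs; the gripper's body (76 mm by 85 mm) begins 54 mm behind the grasp point. The pads swing forward as they close: fully open they stand 13 mm farther back than shut.
Start: joints at [-73.224, 13.785, 0.286, 76.501, 0, 90], TCP at [0.144, -0.479, 0.231] pointing down, gripper open.
Joint ranges: [-155.79, 155.79], [-60.16, 107.12], [-62.33, 73.08], [-114, 123.19], [-81.49, 82.49], [-180, 180]. Speed limits (degrees/s): [159.86, 159.86, 180, 180, 180, 180].

### API

Orientations are given as a 3x3 rotation matrix whose columns are the frame's x, y, z axes.
In Python, from cell import r gives the robot as it stands.
- The arm moves only by the shell command python3 -m jog 'ROWS'. ROWS is JSON, a list of rows, each a list of 3 entries, a list of its own where there are three numbers: the shift along the tool's x, y, z in mm, then the turn, a rotation vector about the tool's x, y, z in degrees, then the opening in per cent of the stroke, from 0 (shut) to 100 (fully open). In form: [[[tx, ty, tz], [wx, wy, wz], hand], ...]. A call has 1 to 12 rows; each row is the pose to reach, as a shift and turn from the pose commanded when the call began, along the tool's axes at that moment; what a row does not reach only later rows make up. A row lasts 1/10 s, in which the tool goes at most 50 mm and 8.59 degrees, less where a joint would pass 70% of its speed; a pose out of reach is approached as far as the arm can. A call with a gripper value outside its range is refused whole. The fingers move at their own pace and stop on an object; the grip force is fixed at half the most. Time passes only in rows, so rows that repeat a pose let the fingers close. It gives the time, the measured TCP pose, the force and the opening at its end, in the units of the state.
- r.read_state(): the state, without advancing time (a new reading comes with each control period).
- r.capture(name): name is "side" or "top"; returns the picture (384x512x3 uint8, red, green, blue); there is no depth.
- r.get_calibration(name): a dict with "vfov" (degrees; the focal length in pixels is half the picture's height over the tangent of half this angle, whatever the lens; pixels are square), "cx", "cy" (the principal point, pixels), "D" ([k1, k2, p1, p2, k3] as OpenCV has them; the pictures are not rectified), "rvec" (rotation vector, rad) and "tvec" (3), from world to camera coordinates, as OpenCV has them. Camera axes: x right, y down, z forward; pixel columns grow to the right and rows downward; lengths in m; the calibration is good to about 2 mm. A picture is of the moment at which its call begins. get_calibration takes no time and is no camera call.
- r.finish_job(): hands the job in, once; it reports no verdict.
The state is a dict: "t": time; "joints": joint angles; "joint_vel": joint speeds; "joint_efforts": joint torques, N m; "tcp_pos": TCP position; "tool_rot": TCP orientation; "ft_force": force on the tool from outside, world axes, zero at the start; "wrist_torque": the same for the moment, N m; "opening": finger opening in m.
Only numpy, scipy, OpenCV 4.12 (cv2) and the standard library are available. Lean on these libraries where they do the work, as an engineer would, in place of code of your own. Each camera call takes 0.05 s, during which the arm holds its last target.

## Working session

There is one attempt and no reset: what is moved stays moved. The work goes in short steps, Python scripts to look and compute and a shell command to move; the robot and the scene stay as the last step left them, time stands still between calls to the robot, and variables do not carry over. Pictures are saved under pics/ and viewed, and the job is handed in when it is done.

```bash
ls; mkdir -p pics; python3 - <<'E'
from cell import r
import cv2
for n in("side","top"):
    im=r.capture(n); cv2.imwrite(f"pics/{n}0.png",im[:,:,::-1]); print(r.get_calibration(n))
s=r.read_state(); print(s)
E
```

```text
pics
{'vfov': 45.383645664823995, 'cx': 262.88975874413876, 'cy': 192.88407978159893, 'D': array([0.06512942, 0.        , 0.        , 0.        , 0.        ]), 'rvec': array([ 0.17584715, -2.86357614,  1.1948603 ]), 'tvec': array([0.56530766, 0.09577527, 1.12679338])}
{'vfov': 44.28023165756897, 'cx': 250.13993681149333, 'cy': 182.60644877449204, 'D': array([-0.09493978,  0.        ,  0.        ,  0.        ,  0.        ]), 'rvec': array([ 2.10204713, -2.13744574,  0.18506546]), 'tvec': array([0.03332555, 0.60087602, 1.20777415])}
{'t': 0.1, 'joints': array([-7.32241154e+01,  1.38281558e+01,  2.22917868e-01,  7.65024675e+01,
        1.03941097e-03,  9.00013239e+01]), 'joint_vel': array([-3.94288109e-02,  9.10275874e-05,  3.14925545e-01,  8.79013607e-02,
        8.30411284e-02,  4.64472719e-02]), 'joint_efforts': array([ 1.01437863e-04, -3.73139048e+01,  2.53009844e+01,  1.08918379e-02,
        6.04456687e-06, -3.43799293e-06]), 'tcp_pos': array([ 0.14415852, -0.47818431,  0.23050949]), 'tool_rot': array([[ 9.57447743e-01,  2.88606210e-01, -5.25199333e-04],
       [ 2.88606687e-01, -9.57446041e-01,  1.80504675e-03],
       [ 1.80976775e-05, -1.87981397e-03, -9.99998233e-01]]), 'ft_force': array([ 0.28393721,  0.31812098, -0.12473492]), 'wrist_torque': array([ 0.01326823,  0.02675319, -0.06467786]), 'opening': 0.08524919376028124}
```

View pics/side0.png

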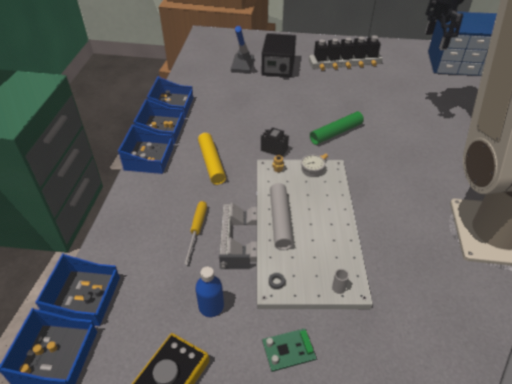

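View pics/top0.png

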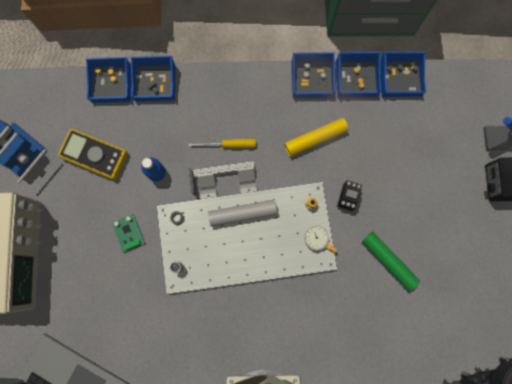

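The top picture shows the steel tube at about (243,213) on the plate and the V-blocks at about (205–250,180). The tube-shaped things are steel (243,213), green (390,262) and yellow (317,137). Only the grey steel one on the plate fits the description. Next I'll enlarge a crop to confirm this.

```bash
cat > h.py <<'E'
import numpy as np, cv2
from cell import r
def K(n):
    c=r.get_calibration(n); f=192/np.tan(np.radians(c['vfov']/2))
    return np.array([[f,0,c['cx']],[0,f,c['cy']],[0,0,1]]),np.array(c['D']),np.array(c['rvec']),np.array(c['tvec'])
def ray(n,p):
    k,D,rv,t=K(n); R=cv2.Rodrigues(rv)[0]
    u=cv2.undistortPoints(np.array(p,float).reshape(-1,1,2),k,D).reshape(-1,2)
    d=np.c_[u,np.ones(len(u))]@R
    return -R.T@t, d
def plane(n,p,z):
    o,d=ray(n,p); return o+d*((z-o[2])/d[:,2])[:,None]
def proj(n,P):
    k,D,rv,t=K(n); return cv2.projectPoints(np.array(P,float).reshape(-1,1,3),rv,t,k,D)[0].reshape(-1,2)
E
python3 - <<'E'
import cv2
a=cv2.imread('pics/top0.png')[145:300,145:345]; cv2.imwrite('pics/topc.png',cv2.resize(a,None,fx=4,fy=3.87,interpolation=cv2.INTER_CUBIC)[:600])
a=cv2.imread('pics/side0.png')[145:310,190:375]; cv2.imwrite('pics/sidec.png',cv2.resize(a,None,fx=3.6,fy=3.6,interpolation=cv2.INTER_CUBIC)[:600])
E
```

```text
(no output)
```

View pics/topc.png

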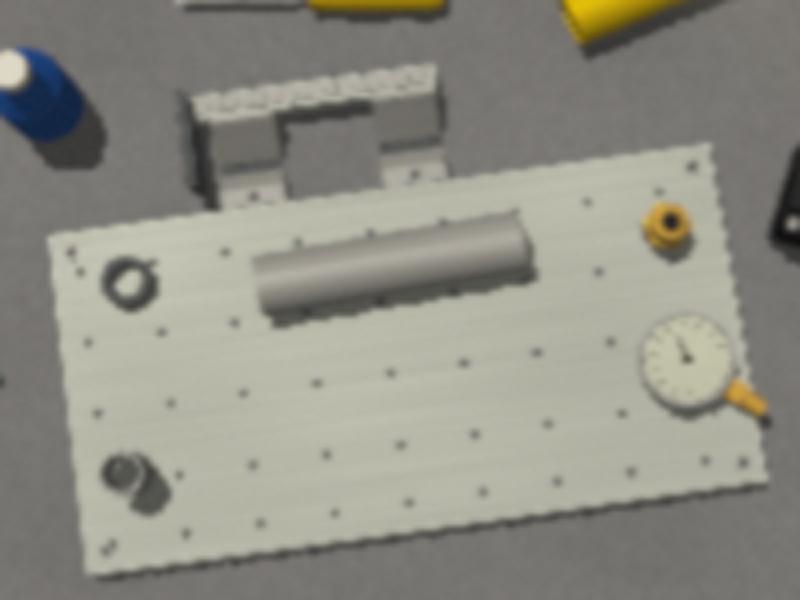

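View pics/sidec.png

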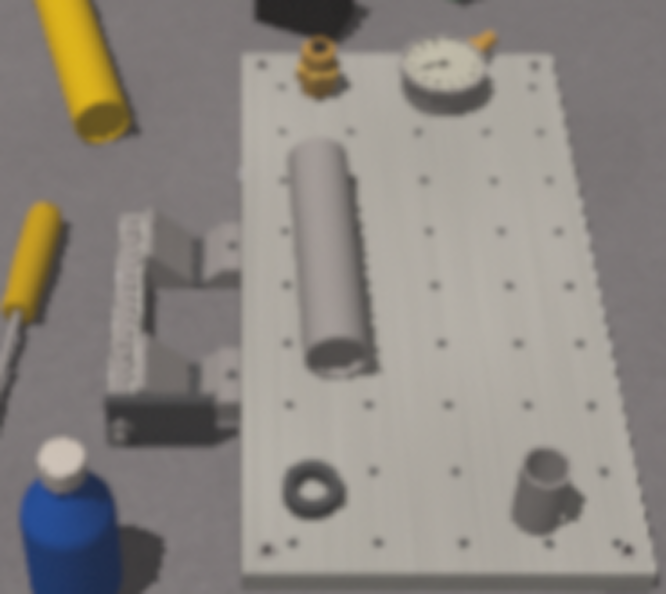

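The enlarged crops confirm the grey open-bored tube on the plate. In the full top picture it spans about (208,222)–(278,208). The V-blocks are behind the plate, with the end stop at their left (+y) end at about (194,183).

```bash
python3 - <<'E'
from h import *
im=cv2.imread('pics/top0.png'); hsv=cv2.cvtColor(im,cv2.COLOR_BGR2HSV)
m=((hsv[:,:,2]>150)&(hsv[:,:,1]<60)).astype(np.uint8)*255
m=cv2.morphologyEx(m,cv2.MORPH_OPEN,np.ones((3,3)))
c=max(cv2.findContours(m,0,2)[0],key=cv2.contourArea)
print(cv2.contourArea(c), cv2.boundingRect(c))
p=np.array([[157,205.7],[323,182.5],[337,269.5],[167,293.6]])
# refine edges by fitting lines to contour points near each side
C=c.reshape(-1,2).astype(float)
L=[]
for i in range(4):
    a,b=p[i],p[(i+1)%4]; u=(b-a)/np.linalg.norm(b-a); nrm=np.array([-u[1],u[0]])
    s=(C-a)@u; d=(C-a)@nrm; l=np.linalg.norm(b-a)
    k=(abs(d)<4)&(s>5)&(s<l-5)
    if i==0:k&=(s<35)|((s>105))
    v=cv2.fitLine(C[k].astype(np.float32),cv2.DIST_HUBER,0,.01,.01).ravel(); L.append(np.cross([*v[2:],1],[*(v[2:]+v[:2]),1])); print(i,k.sum())
q=[]
for i in range(4):
    x=np.cross(L[i-1],L[i]); q.append(x[:2]/x[2])
q=np.array(q); print(q)
for nm,Q in(('fit',q),('eye',p)):
    P=plane('top',Q,.02); print(nm,P.round(4)); print([np.linalg.norm(P[i]-P[(i+1)%4]).round(4) for i in range(4)], [np.degrees(np.arctan2(*(P[(i+1)%4]-P[i])[:2])).round(2) for i in range(4)], P.mean(0))
# side
e=np.array([[242,52],[552,52],[655,573],[242,573]])/3.6+[190,145]
P=plane('side',e,.02);print('side',P.round(4),[np.linalg.norm(P[i]-P[(i+1)%4]).round(4) for i in range(4)],P.mean(0))
E
```

```text
14649.5 (157, 182, 179, 111)
0 25
1 24
2 48
3 17
[[157.35868451 205.30983816]
 [320.69054114 182.51630345]
 [335.31539876 268.1084218 ]
 [166.38991748 292.80368237]]
fit [[ 0.5491  0.2795  0.02  ]
 [ 0.6048 -0.1708  0.02  ]
 [ 0.3713 -0.2006  0.02  ]
 [ 0.3131  0.2516  0.02  ]]
[np.float64(0.4537), np.float64(0.2354), np.float64(0.4559), np.float64(0.2377)] [np.float64(172.95), np.float64(-97.28), np.float64(-7.33), np.float64(83.25)] [0.45960139 0.0399218  0.02      ]
eye [[ 0.5481  0.2805  0.02  ]
 [ 0.6048 -0.1772  0.02  ]
 [ 0.3675 -0.205   0.02  ]
 [ 0.311   0.2499  0.02  ]]
[np.float64(0.4612), np.float64(0.2389), np.float64(0.4584), np.float64(0.239)] [np.float64(172.94), np.float64(-96.68), np.float64(-7.08), np.float64(82.65)] [0.45784634 0.03706347 0.02      ]
side [[ 0.6056 -0.171   0.02  ]
 [ 0.3676 -0.2023  0.02  ]
 [ 0.3124  0.2537  0.02  ]
 [ 0.5478  0.2843  0.02  ]] [np.float64(0.2401), np.float64(0.4594), np.float64(0.2373), np.float64(0.459)] [0.45834165 0.04116252 0.02      ]
```

```bash
python3 - <<'E'
from h import *
yaw=np.radians(7.0); C=np.array([.4588,.0397,.02]); ex=np.array([np.cos(yaw),np.sin(yaw),0]); ey=np.array([-np.sin(yaw),np.cos(yaw),0])
F=lambda P:(np.c_[(P-C)@ex,(P-C)@ey,P[:,2]]*1000).round(1)
t=lambda a:np.array(a)/[4,3.87]+[145,145]
s=lambda a:np.array(a)/3.6+[190,145]
print('top block lips: L out,in, R in,out',F(plane('top',t([[218,207],[288,197],[385,185],[448,178]]),.02)))
print('top back corners (rail 27) ', F(plane('top',t([[193,97],[435,64]]),.027)))
print('side stuff: near block corner', F(plane('side',s([[242,390],[242,350],[242,285],[242,222]]),.02)))
# tube ends; axis height .041; silhouettes: left end top, right end
print('tube top ctr line z=.062 -> approx mid of silhouettes at .041', F(plane('top',t([[263,286],[525,243]]),.041)))
a=plane('top',t([[263,286],[525,243]]),.041); d=a[0]-a[1]; print(np.linalg.norm(d), np.degrees(np.arctan2(-d[0],d[1])), a.mean(0))
b=plane('side',s([[317,145],[336,357]]),.041); d=b[1]-b[0]; print(F(b),np.linalg.norm(d), np.degrees(np.arctan2(-d[0],d[1])), b.mean(0))
print('gland',F(plane('top',t([[668,230]]),.04)),'gauge',F(plane('top',t([[687,360]]),.048)),'collar',F(plane('top',t([[130,283]]),.03)),'stub',F(plane('top',t([[122,470]]),.07)))
E
```

```text
top block lips: L out,in, R in,out [[121.6 109.6  20. ]
 [122.1  61.   20. ]
 [121.4  -6.1  20. ]
 [120.3 -49.6  20. ]]
top back corners (rail 27)  [[201.7 116.7  27. ]
 [202.1 -52.1  27. ]]
side stuff: near block corner [[118.7 100.6  20. ]
 [118.8  68.2  20. ]
 [119.   12.4  20. ]
 [119.3 -45.8  20. ]]
tube top ctr line z=.062 -> approx mid of silhouettes at .041 [[ 59.1  84.1  41. ]
 [ 64.4 -93.8  41. ]]
0.17801398158129586 8.7206734425284 [0.52065545 0.04243381 0.041     ]
[[  66.3 -101.7   41. ]
 [  59.8   90.6   41. ]] 0.19240771869259882 8.934570417307052 [0.52202829 0.04185839 0.041     ]
gland [[  60.1 -190.4   40. ]] gauge [[ -31.1 -187.5   48. ]] collar [[ 74.8 174.2  30. ]] stub [[-54.3 187.5  70. ]]
```

```bash
python3 - <<'E'
import cv2,numpy as np
a=cv2.imread('pics/top0.png')[155:205,185:265]; a=cv2.resize(a,None,fx=10,fy=10,interpolation=cv2.INTER_CUBIC)
b=cv2.imread('pics/side0.png')[195:275,210:290]; b=cv2.resize(b,None,fx=7.5,fy=7.5,interpolation=cv2.INTER_CUBIC)
cv2.imwrite('pics/tz.png',a); cv2.imwrite('pics/sz.png',b)
E
```

```text
(no output)
```

View pics/tz.png

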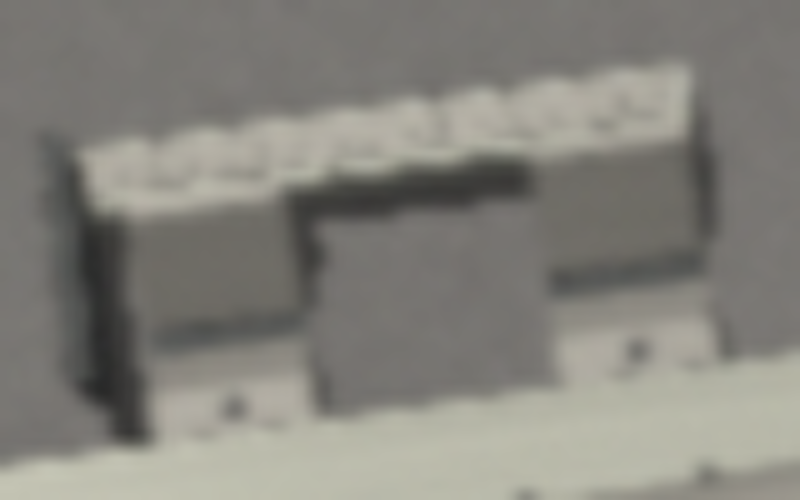

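View pics/sz.png

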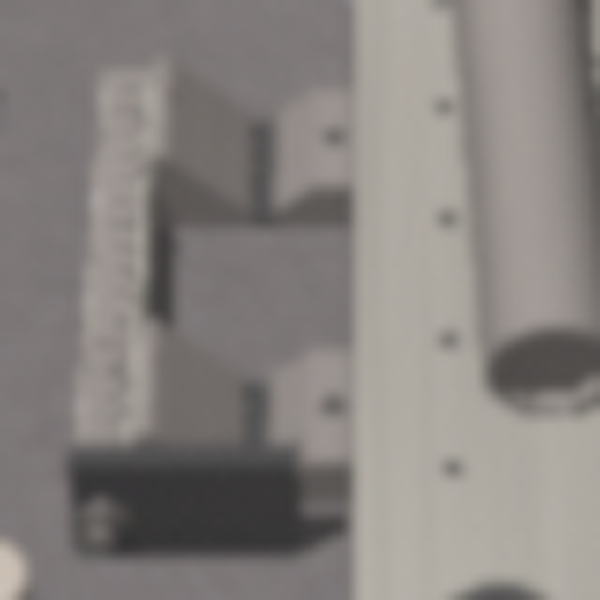

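```bash
python3 -m jog '[[[460,-398,0],[0,0,9.8],100],[[460,-398,0],[0,0,9.8],100],[[460,-398,0],[0,0,9.8],100],[[460,-398,0],[0,0,9.8],100],[[460,-398,0],[0,0,9.8],100],[[460,-398,0],[0,0,9.8],100],[[460,-398,0],[0,0,9.8],100],[[460,-398,0],[0,0,9.8],100],[[460,-398,0],[0,0,9.8],100],[[460,-398,0],[0,0,9.8],100],[[460,-398,0],[0,0,9.8],100],[[460,-398,0],[0,0,9.8],100]]'
```

```text
t: 1.3
tcp_pos: [0.4647, 0.0282, 0.2311]
tool_rot: [[0.993, 0.122, -0.0], [0.122, -0.993, -0.0], [-0.0, 0.0, -1.0]]
ft_force: [0.6, -0.8, -0.0]
opening: 0.0852
```

The zooms show a flat foot with a screw hole at the front of each block, then the V with its dark groove at about top px (207.5,188)–(248,183). So the V's axis lies farther from the plate edge than 17 mm. I'll compute how far.

```bash
python3 - <<'E'
from h import *
yaw=np.radians(7.0); C=np.array([.4588,.0397,.02]); ex=np.array([np.cos(yaw),np.sin(yaw),0]); ey=np.array([-np.sin(yaw),np.cos(yaw),0])
F=lambda P:(np.c_[(P-C)@ex,(P-C)@ey,P[:,2]]*1000).round(1)
t=lambda a:np.array(a)/10+[185,155]
s=lambda a:np.array(a)/7.5+[210,195]
print('groove',F(plane('top',t([[225,333],[630,277]]),.003)),F(plane('side',s([[258,170],[254,415]]),.003)))
print('front lip',F(plane('top',t([[230,375],[635,315]]),.02)),F(plane('side',s([[275,150],[268,410]]),.02)))
print('back lip',F(plane('top',t([[205,205],[610,150]]),.034)),F(plane('side',s([[165,75],[160,345]]),.034)))
print('block edges lip L out in R in out',F(plane('top',t([[152,405],[312,370],[558,345],[718,315]]),.02)))
print('block side edges',F(plane('side',s([[345,90],[345,190],[345,350]]),.02)))
print('stop top edges side (46)',F(plane('side',s([[75,455],[300,450]]),.046)),'top far',F(plane('top',t([[45,140],[80,390]]),.046)))
s=r.read_state();print(F(s['tcp_pos'][None]))
E
```

```text
groove [[149.9  85.7   3. ]
 [149.9 -28.4   3. ]] [[151.1 -23.9   3. ]
 [149.9  78.8   3. ]]
front lip [[134.9  84.4  20. ]
 [136.  -28.2  20. ]] [[145.1 -17.4  20. ]
 [145.   90.2  20. ]]
back lip [[180.2  84.4  34. ]
 [179.9 -27.6  34. ]] [[181.6 -37.7  34. ]
 [178.1  76.3  34. ]]
block edges lip L out in R in out [[129.6 106.7  20. ]
 [133.2  61.8  20. ]
 [130.7  -6.1  20. ]
 [132.8 -50.8  20. ]]
block side edges [[ 1.223e+02 -4.460e+01  2.000e+01]
 [ 1.221e+02  1.000e-01  2.000e+01]
 [ 1.217e+02  6.660e+01  2.000e+01]]
stop top edges side (46) [[200.2 127.4  46. ]
 [134.5 125.4  46. ]] top far [[201.7 124.5  46. ]
 [131.9 123.   46. ]]
[[  4.4 -12.1 231.1]]
```

```bash
python3 -m jog '[[[0,-5,50],[0,0,0],100],[[0,-5,100],[0,0,0],100],[[0,-5,150],[0,0,0],100],[[0,-5,190],[0,0,0],100],[[0,-5,210],[0,0,0],100],[[0,-5,217],[0,0,0],100],[[0,-5,217],[0,0,0],100],[[0,-5,217],[0,0,0],100]]'
python3 - <<'E'
from h import *
for n in("side","top"):
    im=r.capture(n); cv2.imwrite(f"pics/{n}1.png",im[:,:,::-1])
a=cv2.imread('pics/top1.png')[150:300,150:350];b=cv2.imread('pics/side1.png')[140:340,190:390]
cv2.imwrite('pics/c1.png',np.hstack([cv2.resize(a,(400,300)),cv2.resize(b,(400,400))[:300]]))
cv2.imwrite('pics/c1.png',cv2.resize(b,(600,600),interpolation=cv2.INTER_CUBIC))
E
```

```text
t: 2.1
tcp_pos: [0.4647, 0.0312, 0.0153]
tool_rot: [[0.993, 0.121, 0.002], [0.121, -0.993, 0.0], [0.002, 0.0, -1.0]]
ft_force: [-0.2, -0.5, -0.4]
opening: 0.0852
```

View pics/c1.png

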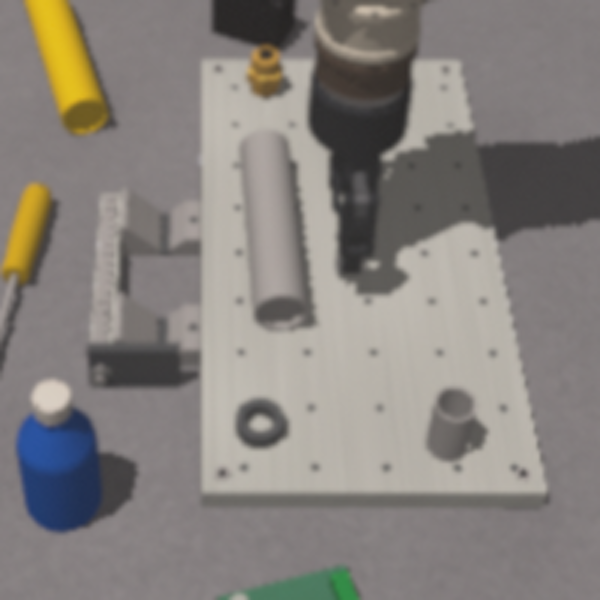

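View pics/top1.png

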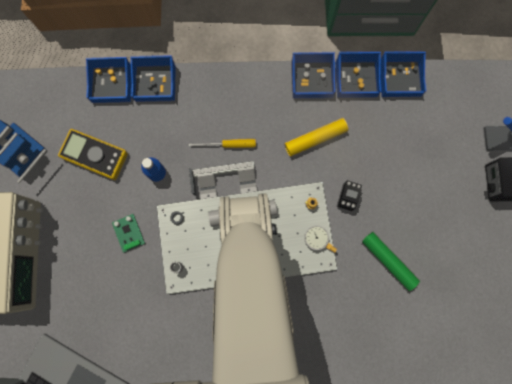

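The side crop (3x, origin 190,140) shows the open fingers low over the plate, clear of the tube, at about (355,260) in the crop. The tube lies at (275,230), undisturbed. Next I'll roll it.

```bash
python3 -m jog '[[[10,0,0],[0,0,0],100],[[17,0,0],[0,0,0],100],[[22,0,0],[0,0,0],100],[[27,0,0],[0,0,0],100],[[32,0,0],[0,0,0],100],[[37,0,0],[0,0,0],100],[[42,0,0],[0,0,0],100],[[47,0,0],[0,0,0],100],[[52,0,0],[0,0,0],100],[[57,0,0],[0,0,0],100],[[62,0,0],[0,0,0],100],[[67,0,0],[0,0,0],100]]'
python3 - <<'E'
from h import *
b=r.capture('side')[:,:,::-1][140:340,190:390]
cv2.imwrite('pics/c2.png',cv2.resize(b,(600,600),interpolation=cv2.INTER_CUBIC))
E
```

```text
t: 3.4
tcp_pos: [0.5305, 0.0393, 0.0143]
tool_rot: [[0.993, 0.121, -0.0], [0.121, -0.993, 0.0], [-0.0, -0.0, -1.0]]
ft_force: [0.2, 0.1, 0.2]
opening: 0.0857
```

View pics/c2.png

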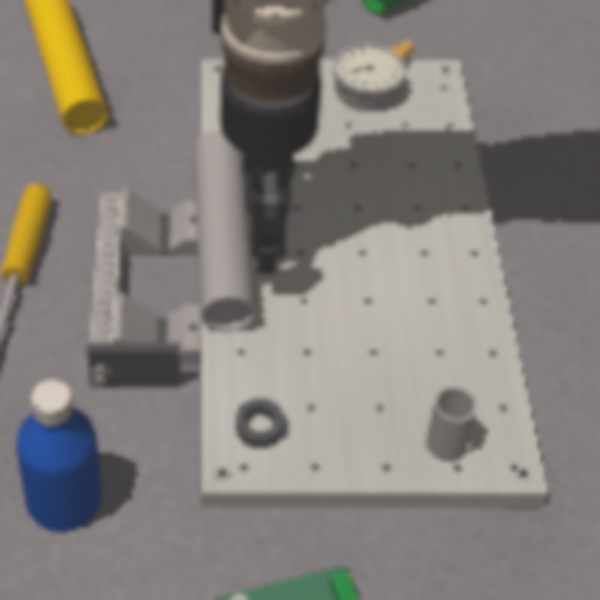

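The tube has rolled with the fingers. Its end is now at crop (228,310), close to the plate's back edge. I'll carry on over the lip.

```bash
python3 -m jog '[[[4,0,0],[0,0,0],100],[[8,0,0],[0,0,0],100],[[12,0,0],[0,0,0],100],[[16,0,0],[0,0,0],100],[[20,0,0],[0,0,0],100],[[24,0,0],[0,0,0],100],[[28,0,0],[0,0,0],100],[[31,0,0],[0,0,0],100],[[34,0,0],[0,0,0],100],[[36,0,0],[0,0,0],100],[[38,0,0],[0,0,0],100],[[38,0,0],[0,0,0],100]]'
python3 - <<'E'
from h import *
b=r.capture('side')[:,:,::-1][140:340,190:390]
cv2.imwrite('pics/c3.png',cv2.resize(b,(600,600),interpolation=cv2.INTER_CUBIC))
E
```

```text
t: 4.65
tcp_pos: [0.5681, 0.0439, 0.0143]
tool_rot: [[0.993, 0.121, 0.0], [0.121, -0.993, 0.0], [0.0, -0.0, -1.0]]
ft_force: [0.4, -0.5, -0.3]
opening: 0.0855
```

View pics/c3.png

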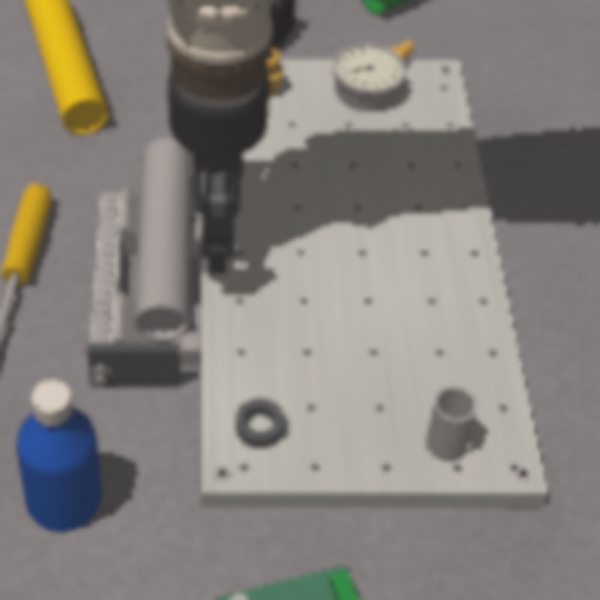

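The tube appears to be in the V, with its end at crop (160,315), just short of the stop. I'll back off, lift and measure.

```bash
python3 -m jog '[[[-10,0,0],[0,0,0],100],[[-30,0,0],[0,0,0],100],[[-40,0,-20],[0,0,0],50],[[-60,30,-60],[0,0,0],0],[[-80,70,-90],[0,0,0],0],[[-80,110,-100],[0,0,0],0],[[-80,140,-100],[0,0,0],0],[[-80,140,-100],[0,0,0],0]]'
python3 - <<'E'
from h import *
a=r.capture('top')[:,:,::-1];b=r.capture('side')[:,:,::-1]
cv2.imwrite('pics/top4.png',a);cv2.imwrite('pics/side4.png',b)
cv2.imwrite('pics/t4.png',cv2.resize(a[150:225,180:280],(800,600),interpolation=cv2.INTER_CUBIC))
cv2.imwrite('pics/s4.png',cv2.resize(b[170:280,210:310],None,fx=5.4,fy=5.4,interpolation=cv2.INTER_CUBIC))
E
```

```text
t: 5.5
tcp_pos: [0.5054, -0.1082, 0.1153]
tool_rot: [[0.993, 0.116, 0.002], [0.116, -0.993, -0.002], [0.002, 0.002, -1.0]]
ft_force: [-0.6, 1.5, 0.0]
opening: 0.0001
```

View pics/t4.png

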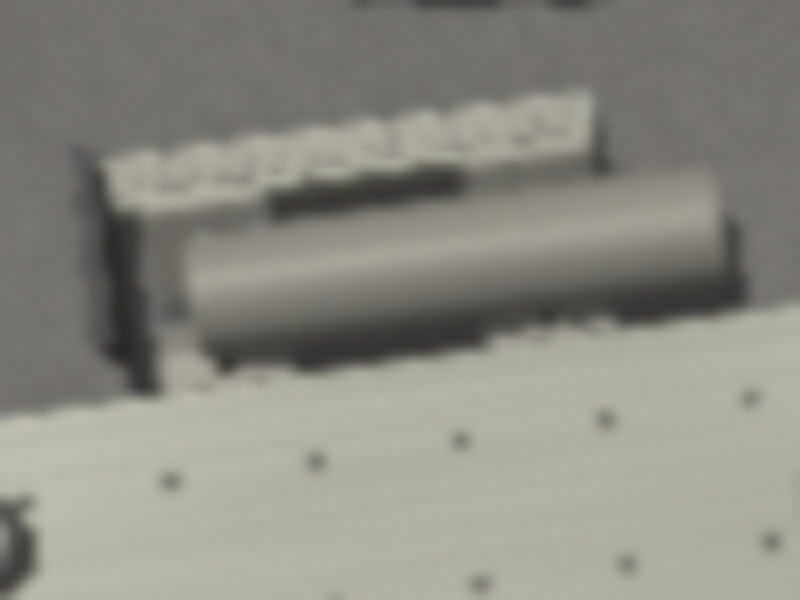

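View pics/s4.png

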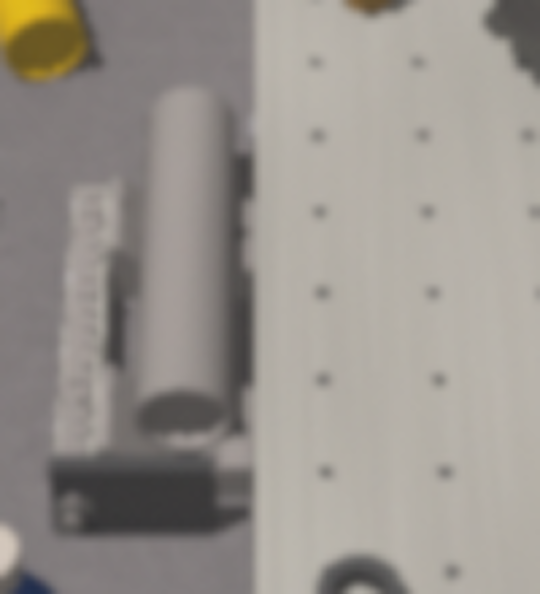

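```bash
python3 - <<'E'
from h import *
yaw=np.radians(7.0); C=np.array([.4588,.0397,.02]); ex=np.array([np.cos(yaw),np.sin(yaw),0]); ey=np.array([-np.sin(yaw),np.cos(yaw),0])
F=lambda P:(np.c_[(P-C)@ex,(P-C)@ey,P[:,2]]*1000).round(1)
t=lambda a:np.array(a)/8+[180,150]
a=plane('top',t([[196,290],[720,228]]),.036);d=a[0]-a[1];print(F(a),np.linalg.norm(d),np.degrees(np.arctan2(-d[0],d[1])))
s=lambda a:np.array(a)/5.4+[210,170]
a=plane('side',s([[182,410],[192,92]]),np.array([.033,.052]));d=a[0]-a[1];print(F(a),np.linalg.norm(d),np.degrees(np.arctan2(-d[0],d[1])))
st=r.read_state();print(F(st['tcp_pos'][None]),st['tcp_pos'])
T=np.array(st['tool_rot'])
for x,y in((149,-120),(149,-77)):
    w=C+x/1e3*ex+y/1e3*ey; w[2]=.012; print(w,((w-st['tcp_pos'])@T*1000).round(1))
E
```

```text
[[150.5  90.5  36. ]
 [146.9 -89.1  36. ]] 0.17959301426873367 5.84385923801257
[[149.5  89.7  33. ]
 [148.9 -83.2  52. ]] 0.17392448437332847 6.7958093976222544
[[  27.5 -149.2  114.1]] [ 0.50433213 -0.10507735  0.11411067]
[ 0.6213137  -0.06124701  0.012     ] [121.5 -29.4 102. ]
[ 0.61607332 -0.01856752  0.012     ] [121.4 -72.4 102.1]
```

The tube is seated (plate-frame x about 149 mm, parallel to the V) with its -y end at y ≈ -88 mm. It needs about 27 mm more endways. Next, the shut fingers go to its -y end over the bare bench.

```bash
python3 -m jog '[[[40,-5,0],[0,0,0],0],[[80,-15,0],[0,0,0],0],[[121,-25,0],[0,0,0],0],[[121,-25,0],[0,0,0],0],[[121,-25,40],[0,0,0],0],[[121,-25,75],[0,0,0],0],[[121,-25,95],[0,0,0],0],[[121,-25,102],[0,0,0],0],[[121,-25,102],[0,0,0],0],[[121,-25,102],[0,0,0],0]]'
python3 - <<'E'
from h import *
a=r.capture('top')[:,:,::-1];b=r.capture('side')[:,:,::-1]
cv2.imwrite('pics/t5.png',cv2.resize(a[150:240,180:300],None,fx=6.6,fy=6.6,interpolation=cv2.INTER_CUBIC))
cv2.imwrite('pics/s5.png',cv2.resize(b[140:280,210:350],(600,600),interpolation=cv2.INTER_CUBIC))
E
```

```text
t: 6.6
tcp_pos: [0.623, -0.0649, 0.0135]
tool_rot: [[0.993, 0.122, 0.002], [0.122, -0.993, -0.0], [0.002, 0.0, -1.0]]
ft_force: [1.2, -0.7, 1.2]
opening: 0.0
```

View pics/s5.png

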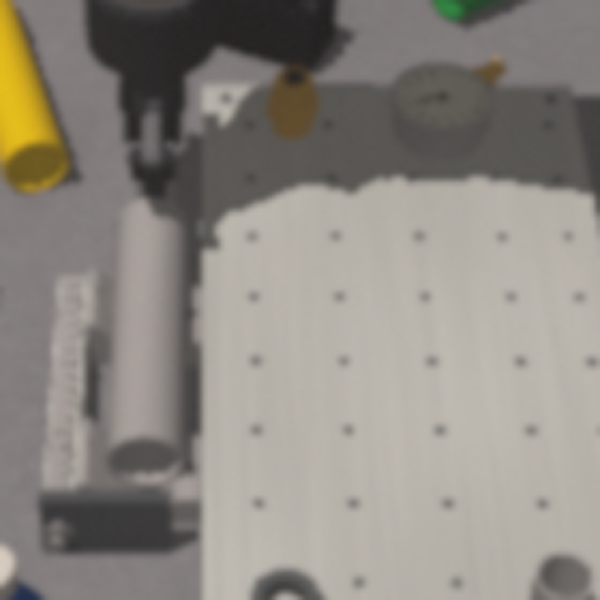

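View pics/t5.png

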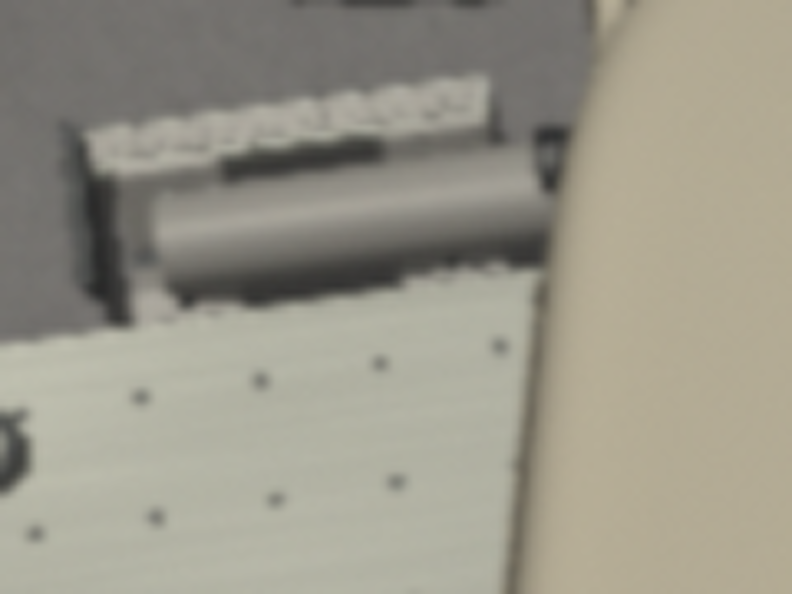

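The shut fingers are in line with the tube's -y end, at crop (152,190) in the side view, with a small gap. I'll push endways and watch the force.

```bash
python3 -m jog '[[[0,-6,0],[0,0,0],0],[[0,-12,0],[0,0,0],0],[[0,-16,0],[0,0,0],0],[[0,-20,0],[0,0,0],0],[[0,-23,0],[0,0,0],0],[[0,-26,0],[0,0,0],0],[[0,-29,0],[0,0,0],0],[[0,-32,0],[0,0,0],0],[[0,-35,0],[0,0,0],0],[[0,-38,0],[0,0,0],0],[[0,-38,0],[0,0,0],0]]'
python3 - <<'E'
from h import *
b=r.capture('side')[:,:,::-1]
cv2.imwrite('pics/s6.png',cv2.resize(b[140:280,210:350],(600,600),interpolation=cv2.INTER_CUBIC))
E
```

```text
t: 7.8
tcp_pos: [0.6184, -0.0281, 0.0128]
tool_rot: [[0.993, 0.121, 0.001], [0.121, -0.993, -0.001], [0.001, 0.001, -1.0]]
ft_force: [0.7, -3.8, 2.5]
opening: -0.0
```

View pics/s6.png

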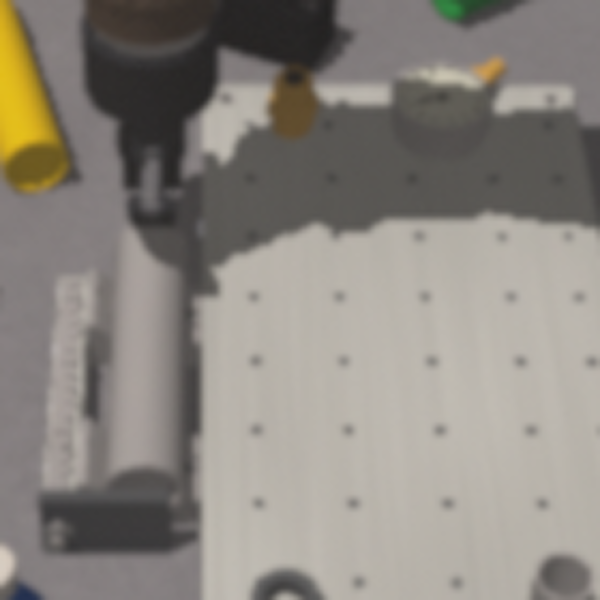

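The tube is sliding. Its far end is now partly behind the stop plate, at crop (140,485), and the push force is 3.8 N. I'll continue in small steps until it bottoms.

```bash
python3 -m jog '[[[0,-1.5,0],[0,0,0],0],[[0,-3,0],[0,0,0],0],[[0,-4,0],[0,0,0],0],[[0,-5,0],[0,0,0],0],[[0,-5,0],[0,0,0],0]]'
python3 -m jog '[[[0,-1,0],[0,0,0],0],[[0,-2,0],[0,0,0],0],[[0,-2,0],[0,0,0],0]]'
python3 - <<'E'
from h import *
b=r.capture('side')[:,:,::-1]
cv2.imwrite('pics/s7.png',cv2.resize(b[140:280,210:350],(600,600),interpolation=cv2.INTER_CUBIC))
E
```

```text
t: 8.35
tcp_pos: [0.6178, -0.0234, 0.0128]
tool_rot: [[0.993, 0.121, 0.001], [0.121, -0.993, -0.001], [0.001, 0.001, -1.0]]
ft_force: [0.6, -5.1, 3.1]
opening: 0.0003
t: 8.65
tcp_pos: [0.6176, -0.0215, 0.0128]
tool_rot: [[0.993, 0.121, 0.001], [0.121, -0.993, -0.001], [0.001, 0.001, -1.0]]
ft_force: [1.2, -5.0, 3.4]
opening: -0.0001
```

View pics/s7.png

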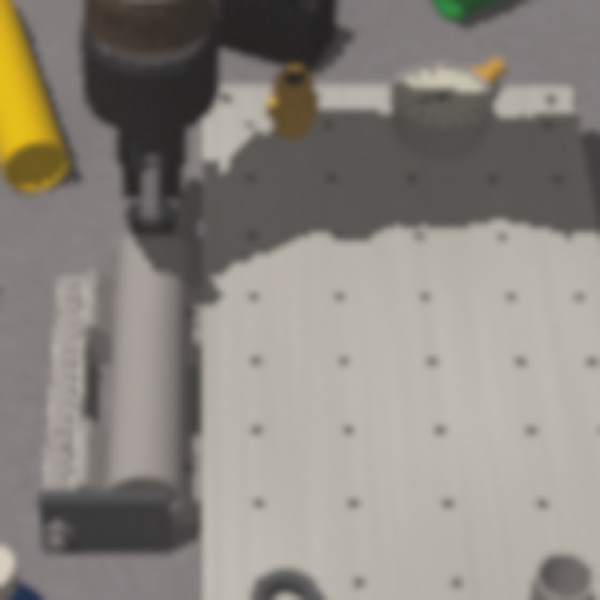

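It is still sliding at a steady 5 N or so, and a sliver of the bore still shows at crop (140,487). A few more small steps.

```bash
for i in 1 2; do python3 -m jog '[[[0,-1,0],[0,0,0],0],[[0,-2,0],[0,0,0],0],[[0,-2,0],[0,0,0],0]]' | grep -E 'tcp|ft'; done
```

```text
tcp_pos: [0.6174, -0.0199, 0.0128]
ft_force: [1.0, -6.0, 3.2]
tcp_pos: [0.6174, -0.0191, 0.0132]
ft_force: [-0.0, -9.7, 4.3]
```

```bash
python3 -m jog '[[[0,-1,0],[0,0,0],0],[[0,-2,0],[0,0,0],0],[[0,-2,0],[0,0,0],0],[[0,-2,0],[0,0,0],0]]' | grep -E 'tcp|ft';  python3 -m jog '[[[0,-1,0],[0,0,0],0],[[0,-2,0],[0,0,0],0],[[0,-2,0],[0,0,0],0],[[0,-2,0],[0,0,0],0]]' | grep -E 'tcp|ft'
```

```text
tcp_pos: [0.6174, -0.0182, 0.0136]
ft_force: [0.3, -12.6, 6.8]
tcp_pos: [0.6175, -0.0174, 0.0139]
ft_force: [-0.2, -14.7, 7.8]
```

```bash
python3 - <<'E'
from h import *
b=r.capture('side')[:,:,::-1]; print(r.read_state()['tool_rot'].round(3))
cv2.imwrite('pics/s8.png',cv2.resize(b[180:280,210:290],None,fx=6,fy=6,interpolation=cv2.INTER_CUBIC))
E
```

```text
[[ 0.993  0.118  0.003]
 [ 0.118 -0.993 -0.008]
 [ 0.002  0.008 -1.   ]]
```

View pics/s8.png

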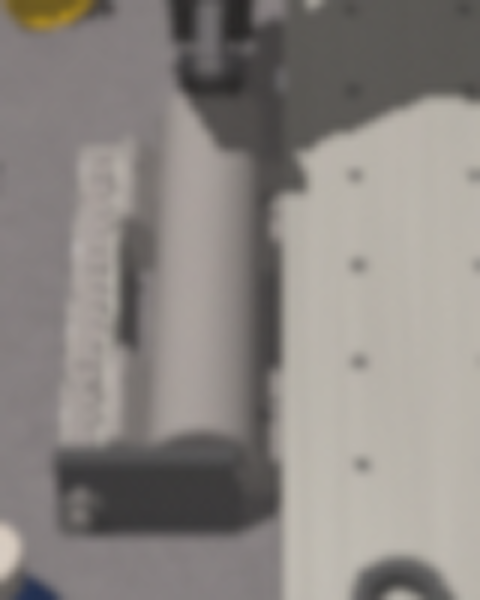

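The tube's end is at the stop: only the part above the 46 mm stop shows, at crop (205,440). The fingers stopped at the predicted y of -76 mm and the force rose from 5 to 15 N. I'll back off and look.

```bash
python3 -m jog '[[[0,4,0],[0,0,0],0],[[0,12,0],[0,0,0],0],[[0,35,0],[0,0,0],0],[[0,50,-20],[0,0,0],0],[[0,70,-60],[0,0,0],0],[[-40,80,-100],[0,0,0],0],[[-80,100,-110],[0,0,0],0],[[-100,120,-110],[0,0,0],0],[[-100,120,-110],[0,0,0],0]]'
python3 - <<'E'
from h import *
a=r.capture('top')[:,:,::-1];b=r.capture('side')[:,:,::-1]
cv2.imwrite('pics/top9.png',a);cv2.imwrite('pics/side9.png',b)
cv2.imwrite('pics/t9.png',cv2.resize(a[150:225,180:280],(800,600),interpolation=cv2.INTER_CUBIC))
cv2.imwrite('pics/s9.png',cv2.resize(b[170:280,210:310],None,fx=5.4,fy=5.4,interpolation=cv2.INTER_CUBIC))
E
```

```text
t: 11.05
tcp_pos: [0.5286, -0.1454, 0.1226]
tool_rot: [[0.993, 0.118, -0.001], [0.118, -0.993, 0.001], [-0.001, -0.001, -1.0]]
ft_force: [1.4, 0.5, 0.4]
opening: 0.0001
```

View pics/t9.png

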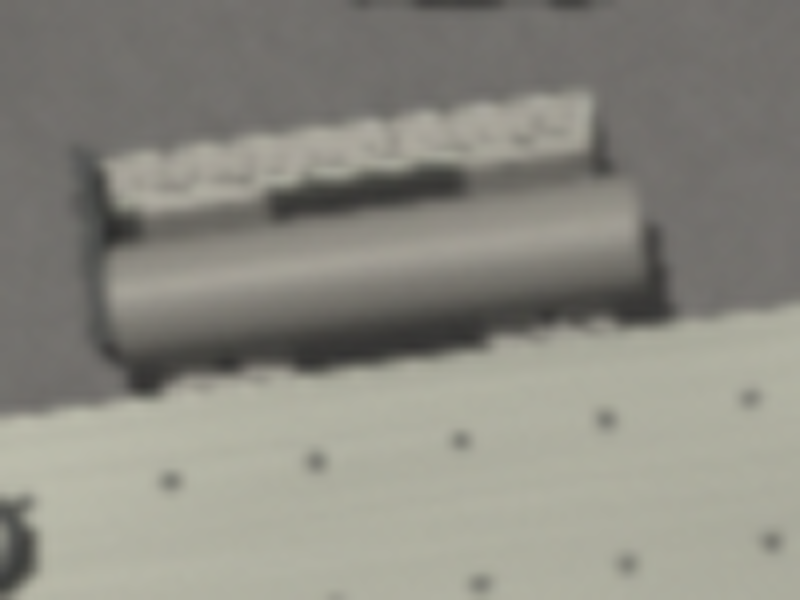

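View pics/s9.png

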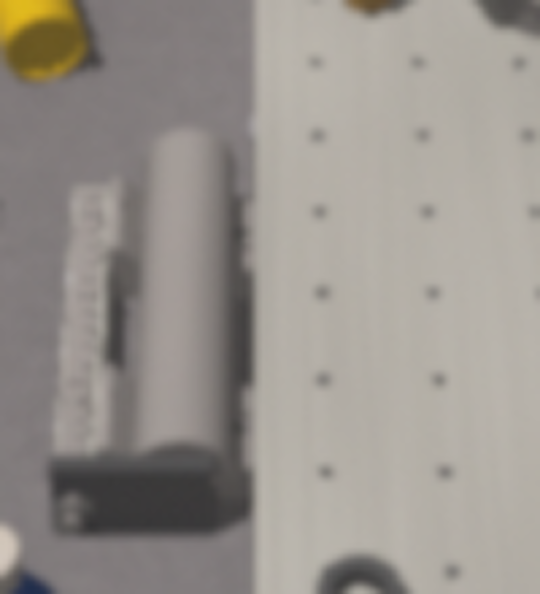

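View pics/top9.png

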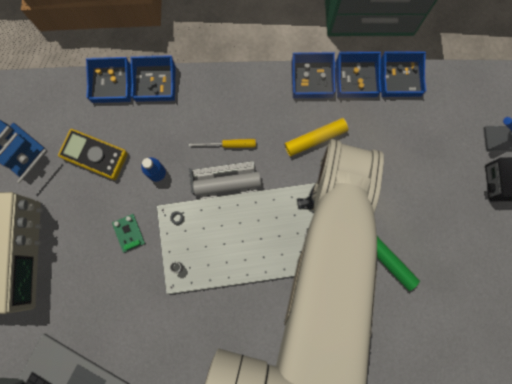

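The top crop shows the tube lying parallel in the V, with its left end at (103,300) flush against the dark stop. One last numeric check before handing in.

```bash
python3 - <<'E'
from h import *
yaw=np.radians(7.0); C=np.array([.4588,.0397,.02]); ex=np.array([np.cos(yaw),np.sin(yaw),0]); ey=np.array([-np.sin(yaw),np.cos(yaw),0])
F=lambda P:(np.c_[(P-C)@ex,(P-C)@ey,P[:,2]]*1000).round(1)
t=lambda a:np.array(a)/8+[180,150]; s=lambda a:np.array(a)/5.4+[210,170]
a=plane('top',t([[106,302],[641,235]]),.036);d=a[0]-a[1];print('tube',F(a),F(a.mean(0)[None]),np.linalg.norm(d),np.degrees(np.arctan2(-d[0],d[1])))
print('top tube +y top edge z.054',F(plane('top',t([[106,285]]),.054)),'side',F(plane('side',s([[182,447]]),.054)),'side -y end top', F(plane('side',s([[190,130]]),.054)))
print('stop far top edge top cam',F(plane('top',t([[78,150]]),.046)),'side near/far',F(plane('side',s([[55,452],[55,465]]),.046)))
o=[cv2.imread(f'pics/{k}.png') for k in('top0','top9')]
d=cv2.absdiff(*o).max(2); d=cv2.medianBlur(d,3)
c=[cv2.boundingRect(x) for x in cv2.findContours((d>40).astype(np.uint8),0,2)[0] if cv2.contourArea(x)>12]; print(c)
E
```

```text
tube [[150.7 121.4  36. ]
 [148.3 -62.1  36. ]] [[149.5  29.7  36. ]] 0.1835243656994114 6.240283473964115
top tube +y top edge z.054 [[153.  118.8  54. ]] side [[148.2 125.5  54. ]] side -y end top [[149.2 -56.1  54. ]]
stop far top edge top cam [[202.3 123.8  46. ]] side near/far [[200.1 122.   46. ]
 [199.7 128.6  46. ]]
[(268, 379, 24, 5), (235, 375, 31, 9), (206, 367, 30, 17), (452, 358, 60, 26), (210, 208, 69, 22), (199, 183, 65, 15), (193, 179, 29, 15), (238, 173, 20, 11), (374, 156, 9, 49), (368, 155, 9, 45), (282, 147, 95, 237), (296, 140, 39, 70)]
```

```bash
python3 -c "
from cell import r
s=r.read_state();print(s['t'],s['ft_force']);print(r.finish_job())"
```

```text
11.15 [-0.56202594  0.36864641 -0.35978722]
the job is handed in; nothing more can be done
None
```

The tube is lying in both V-blocks with its end against the end stop, and I handed the job in at about 11 s of the 48 s. I rolled it across the plate with the sides of the open fingers until it dropped in. Then I pushed it about 27 mm endways with the shut fingertips. I did not pinch or lift it at any point.

**Last checks**
- **Position:** the tube's middle measures within about 1 mm of the V's axis and 1–2 mm of the blocks' centre along y. Its axis is about 0.8° (0.013 rad) off the V, from pixel readings.
- **End stop:** in the top view the tube's end is flush with the stop. The push force rose from about 5 N sliding to 15 N, with the fingers where contact was predicted.
- **Hand-in:** the gripper was up clear of everything, with forces near zero.
- **Bystanders:** comparing the first and last top pictures shows changes only at the tube, the V-blocks and the arm. The arm hid the gland and gauge in the last picture. Side views during the endways push still showed both of them on the plate.

**Disagreements**
- The V's axis measured about 29 mm behind the plate's back edge, because a flat foot on each block sits before the lip. The description suggested 17 mm.
- The two cameras differ by up to about 5 mm along y, so the final fit at the stop rests mainly on the push force.

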